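# Cock the air coupler and plug in the test gauge

### The arm

A 6-joint arm with a two-finger parallel gripper is mounted at the origin on a cart in front of the work surface, level with it; the furniture and walls round the work are solid. World frame = base frame: x ahead of the robot, y to its left, z up, the work surface at z = 0. Lengths are in mm, angles in degrees, forces in N, time in s.
With the tool pointing down it reaches from about 375 to 900 mm from the base axis. Payload 3.1 kg.
Tool frame: the origin (TCP) lies at the centre of the arm's flange, where the gripper is bolted on; the fingertips stand 173 mm ahead of it and the grasp point (between the pads) lies arm.grasp_offset ahead of it (arm.grasp_offset is the distance from the TCP to the grasp point, in mm); z points along the fingers, y is the direction in which the jaws open and shut (so a half turn about z gives the same grasp; the last joint's range is limited). The gripper opens to 85 mm and grips with 20 to 120 N. Pads are 22 mm wide; open, the fingers measure 114 mm over their backs; the gripper's body (76 mm by 85 mm) begins 54 mm behind the grasp point. The pads swing forward as they close: fully open they stand 13 mm farther back than shut.
Start: joints at [-83.795, 30.224, 82.088, -0, 67.689, -10.227], TCP at [176.826, -599.442, 404.71] pointing down, gripper open.
Joint ranges: [-176.69, 176.69], [-43.24, 126.21], [12.49, 139.97], [-82, 262], [0, 151.66], [-163.58, 163.58]. Speed limits (degrees/s): [159.86, 159.86, 180, 180, 180, 180].

### API

Orientations are given as a 3x3 rotation matrix whose columns are the frame's x, y, z axes.
In Python, from bench import arm gives the robot as it stands.
- The arm moves only by the tool play_rows, never from a script. Its argument "moves" is a list of rows, each a list of 3 entries, a list of its own where there are three numbers: the closure, from -1 (fully open) to 1 (shut), so that 0 is half open, then the shift along the tool's x, y, z in mm, then the turn about the tool's z in rad. A call has 1 to 12 rows; each row shifts and turns the commanded pose from where the row before left it, along the tool's axes as they then stand; what a row does not reach is not made up. A row lasts 1/8 s, in which the tool goes at most 62.5 mm and 10.7 degrees, less where a joint would pass 70% of its speed; a pose out of reach is approached as far as the arm can. A call is refused whole if a number of a shift passes 62.5 or a number of a turn 0.188, either way. A call with a gripper value outside its range is refused whole. The fingers move at their own pace and stop on an object; "force" is the grip in N (left out, the last holds). Time passes only in rows, so rows that do not move let the fingers close. It gives the time, the measured TCP pose, the force and the opening at its end, in the units of the state.
- arm.observe(): the state, without advancing time (a new reading comes with each control period).
- arm.camera(name): name is "side" or "top"; returns the picture (384x512x3 uint8, red, green, blue); there is no depth.
- arm.camera_params(name): a dict with "intrinsics" (3x3 intrinsics, pixels), "D" ([k1, k2, p1, p2, k3] as OpenCV has them; the pictures are not rectified), "pose" (4x4, takes a point from camera to world coordinates). Camera axes: x right, y down, z forward; pixel columns grow to the right and rows downward; lengths in mm; the calibration is good to about 2 mm. A picture is of the moment at which its call begins. camera_params takes no time and is no camera call.
- arm.hand_in(): hands the job in, once; it reports no verdict.
The state is a dict: "t": time; "qpos": joint angles; "joint_vel": joint speeds; "joint_torque": joint torques, N m; "eef_pos": TCP position; "tcp_rot": TCP orientation; "wrist_force": force on the tool from outside, world axes, zero at the start; "torque": the same for the moment, N m; "opening": finger opening in mm.
Only numpy, scipy, OpenCV 4.12 (cv2) and the standard library are available. Lean on these libraries where they do the work, as an engineer would, in place of code of your own. Each camera call takes 0.05 s, during which the arm holds its last target. There are 200 camera calls.

### The job

The bench air outlet is to get its test gauge. Someone has tripped the outlet's empty quick coupler, so first pull its brass sleeve back, away from the mouth, until it stays back when you let go; then take the gauge by its brass hex out of its cradle and push its plug straight into the mouth, gently and by feel, only until the sleeve snaps forward and locks it. Do not ram the gauge or go on pushing its flange against the coupler, leave the other things on the bench where they are, and let go of the gauge at the end.

Things in the scene. Friction and masses are not known exactly. Their poses are not given: they have to be found in the camera images.
- outlet: Fixed bench air outlet: dark base plate 90x90x8 mm, riser, elbow (top 100 mm high) and a level ball-lock coupler pointing along outlet -x, roughly at the robot, its axis 80 mm above the bench over the origin. Origin: centre of the plate's underside; z up; x runs into the coupler (the plug goes in, and the sleeve pulls back, along +x). Nothing overhead.
- port (a point): Centre of the elbow's front face, on the coupler's axis, 28 mm from outlet's origin along its -x, 80 mm above the bench; axes as outlet. The coupler is screwed on to the nipple here, sometimes a few turns further, so its mouth (a rigid lip, 33 mm in diameter) lies 85 to 99 mm from this point along -x: how far is not measured. Bore 19.5 mm, countersunk to 25 mm over its first 3 mm.
- sleeve (a joint): How far the grooved brass sleeve is pulled back (outlet +x), m: 0 forward (first: tripped, empty; last: plug locked), about 0.006 cocked (stays so when let go), 0.0085 at its stop; spring 3 to 6 N forward. To cock it pull past 0.0075 or gently to the stop. Forward, it reaches from 2 to 34 mm behind the lip, 40 mm in diameter (pinch level across, from above), then a 46 mm collar to 45 mm.
- slider (a joint): The coupler's inner valve slider, deep in the bore, m, grows as it is pushed in: about 0 tripped, -0.0065 cocked (its front then 14.5 mm inside the lip), about 0.006 held open by a locked plug. Cocked, a plug meets it 14.5 mm in, pushes it with 5 to 9 N and locks 27.5 mm in, when the sleeve snaps forward; at 30 mm the plug's flange meets the rigid lip. Tripped, balls stop a plug about 15 mm in.
- gauge: Loose test gauge, 105 mm long, 0.15 to 0.35 kg, level in its cradle, axis about 52 mm above the bench. Origin: on the axis, middle of the brass hex; x along the axis to the plug's nose, z up. Hex 24 mm across its two upright flats (y), x -18 to +18 mm: grip there from above. Steel flange 30 mm wide, x 20 to 24 mm. Black case with white dial, 54 mm in diameter, x -22 to -51 mm.
- gauge_nose (a point): Centre of the flat front end of the gauge's steel plug, 54 mm along gauge x from its origin; axes as gauge. The plug is 18.5 mm in diameter from here back to the flange (30 mm), with a 0.9 mm chamfer at the nose and a 13 mm wide neck 6 to 16 mm behind it, into which the coupler's balls drop.
- flange: The steel flange ring fixed on the gauge's plug, 30 mm in diameter, 4 mm thick: it stops the plug at the coupler's lip, 2.4 mm after the lock has snapped. Origin: centre of its front face, 24 mm along gauge x from the gauge's origin; axes as gauge.
- cradle: Fixed grey plastic cradle of the gauge, base 104x62x8 mm, with a wide vee (x -31 to -41 mm) under the gauge's case and a narrow vee (x 27 to 37 mm) under its plug; free at the hex, so the gauge lifts straight up. Origin: centre of its underside; x towards the gauge's nose.
- micrometer: Bystander: outside micrometer with a green frame, 61 x 130 x 16 mm, lying on the bench. Origin: centre of its underside.
- marker: Bystander: blue marker pen, 16 x 137 x 18 mm, lying on the bench. Origin: centre of its underside.
- race_t_01: Bystander: steel bearing race, 29 mm in diameter, 12 mm high, lying flat on the bench. Origin: centre of its underside.
- race_p_01: Bystander: steel bearing race, 29 mm in diameter, 12 mm high, lying flat on the bench. Origin: centre of its underside.
There are look-alikes about, which are no part of the job. What is shaped like the gauge but blue is not meant.

How it is judged (in metres and radians):
On the way, in this order (a step that is already met when the one before it is completed fails the run):
1. the sleeve has been pulled back and stays back, cocked, with the fingers off it (value of joint sleeve above 0.0045 m and value of joint slider below -0.005 m and contact force between the fingers and outlet below 0.2 N), for 0.2 s.
2. the gauge's plug is in the coupler and has begun to push the slider in, with the sleeve still back (value of joint sleeve above 0.0045 m and value of joint slider above -0.0045 m and y of gauge_nose in the frame of outlet between -0.003 and 0.003 m), for 0.04 s.
At the end, for the whole second after the job is handed in: The gauge is locked in the coupler: its plug holds the slider pushed in (joint slider above 0.004), nose within 2.5 mm of the coupler's axis, gauge axis within 5 degrees of it, sleeve forward again to within 1.5 mm, gauge released and at rest (value of joint sleeve below 0.0015 m and value of joint slider above 0.004 m and y of gauge_nose in the frame of outlet between -0.0025 and 0.0025 m and z of gauge_nose in the frame of outlet between 0.0775 and 0.0825 m and angle between the x axis of gauge and the x axis of outlet, either way round below 0.09 rad and linear speed of gauge below 0.02 m/s); the robot touches nothing.
It fails at once if the gauge is rammed in: its flange is pressed against the coupler's lip with more than 12 N, or the gauge as a whole against the outlet with more than 40 N (contact force between flange and outlet above 12 N or contact force between gauge and outlet above 40 N).
It fails at once if a bystander (micrometer, marker or one of the two loose races) is moved by more than 20 mm (distance of any of micrometer, marker, race_t_01, race_p_01 from where it was at the start of the episode above 0.02 m).
It also fails if it takes over 48 s, if anything falls off the work surface, if the arm or the gripper's body presses on something with over 40 N, if the wrist force passes 120 N, or if a joint passes its speed limit or range.

## Working session

There is one attempt and no reset: what is moved stays moved. The work goes in short steps, Python scripts to look and compute and a tool call to move; the robot and the scene stay as the last step left them, time stands still between calls to the robot, and variables do not carry over. Pictures are saved under pics/ and viewed, about 8 in all and at most 12, crops included, and the job is handed in when it is done.

Besides the shell and the picture viewer there is one more tool, called after "Call:" as a command line: name --argument value ..., lists and objects as JSON in quotes. play_rows: Moves the arm, as the interface text tells. Its arguments: {"type":"object","properties":{"moves":{"type":"array"},"force":{"type":"number"}},"required":["moves"]}

```bash
mkdir -p pics; ls
python3 - <<'E'
from bench import arm
import cv2
s=arm.observe();print(s);print(arm.grasp_offset)
for n in("side","top"):
    p=arm.camera_params(n);print(n,p)
    im=arm.camera(n)[:,:,::-1];cv2.imwrite(f"pics/{n}0.png",im)
a=cv2.imread("pics/side0.png");b=cv2.imread("pics/top0.png")
E
```

```text
pics
{'t': 0.0, 'qpos': array([-8.37933105e+01,  3.02791498e+01,  8.21560834e+01, -3.10125994e-04,
        6.76881725e+01, -1.02284192e+01]), 'joint_vel': array([ 0.09552653, -0.00307437, -0.08588049, -0.0074258 , -0.0065499 ,
        0.03756179]), 'joint_torque': array([ 8.63925720e-06, -4.42355096e+01, -1.78023148e+01, -1.21150520e-04,
        8.37734027e-03,  1.37082750e-06]), 'eef_pos': array([ 176.8094291 , -599.11572346,  403.73291455]), 'tcp_rot': array([[ 9.59140248e-01,  2.82930958e-01, -2.37840801e-04],
       [ 2.82930806e-01, -9.59137934e-01,  2.14066756e-03],
       [ 3.77538991e-04, -2.12049291e-03, -9.99997680e-01]]), 'wrist_force': array([-0.22054912, -0.04036371,  0.46946526]), 'torque': array([-0.04564588, -0.00522003,  0.00883547]), 'opening': 85.41068663541608}
154.70000000000002
side {'intrinsics': array([[496.40135083,   0.        , 252.05358933],
       [  0.        , 496.40135083, 188.83630002],
       [  0.        ,   0.        ,   1.        ]]), 'D': array([-0.17740389,  0.        ,  0.        ,  0.        ,  0.        ]), 'pose': array([[ 9.98850689e-01, -3
[... 217 characters left out ...]
4671e+02],
       [ 0.00000000e+00,  0.00000000e+00,  0.00000000e+00,
         1.00000000e+00]])}
top {'intrinsics': array([[402.13346906,   0.        , 254.7468044 ],
       [  0.        , 402.13346906, 185.05307944],
       [  0.        ,   0.        ,   1.        ]]), 'D': array([-0.06937326,  0.        ,  0.        ,  0.        ,  0.        ]), 'pose': array([[-2.76414380e-02, -9.93682385e-01,  1.08771632e-01,
         4.33759021e+02],
       [-9.99226202e-01,  3.05124317e-02,  2.48191262e-02,
        -1.95725833e+02],
       [-2.79812156e-02, -1.08001428e-01, -9.93756883e-01,
         1.14183916e+03],
       [ 0.00000000e+00,  0.00000000e+00,  0.00000000e+00,
         1.00000000e+00]])}
```

View pics/top0.png

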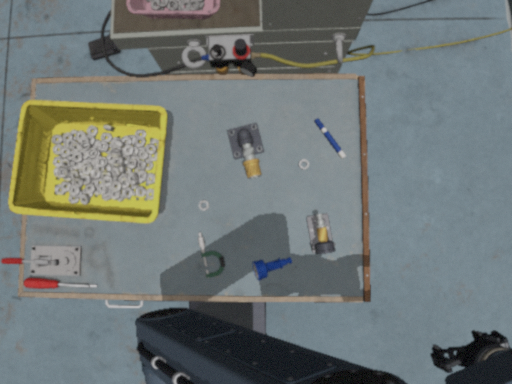

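View pics/side0.png

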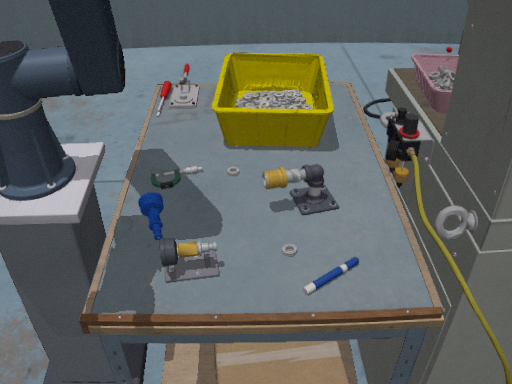

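The top view shows the outlet at about (245,140) with its mouth near (253,177), and the gauge in its cradle near (320,230). The side view shows the sleeve near (275,178) and the gauge near (190,250). I'll enlarge these.

Run:
```python
import cv2,numpy as np
a=cv2.imread("pics/side0.png");b=cv2.imread("pics/top0.png")
def crop(im,x,y,w,h,s):
    c=cv2.resize(im[y:y+h,x:x+w],None,fx=s,fy=s,interpolation=cv2.INTER_CUBIC)
    for i in range(0,w,10):
        cv2.line(c,(i*s,0),(i*s,6),(0,0,255),1); cv2.putText(c,str(x+i),(i*s,16),0,.3,(0,0,255))
    for i in range(0,h,10):
        cv2.line(c,(0,i*s),(6,i*s),(0,0,255),1); cv2.putText(c,str(y+i),(8,i*s+4),0,.3,(0,0,255))
    return c
t=np.hstack([crop(b,218,115,66,75,6),crop(b,290,195,66,75,6)])
cv2.imwrite("pics/topc.png",t)
t=np.hstack([crop(a,255,155,90,65,4),crop(a,150,225,90,65,4)])
t=np.vstack([crop(a,255,155,90,65,4) ,crop(a,150,225,90,65,4)])
t=cv2.resize(t,None,fx=1.1,fy=1.1)
cv2.imwrite("pics/sidec.png",t)
```

```text
(no output)
```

View pics/topc.png

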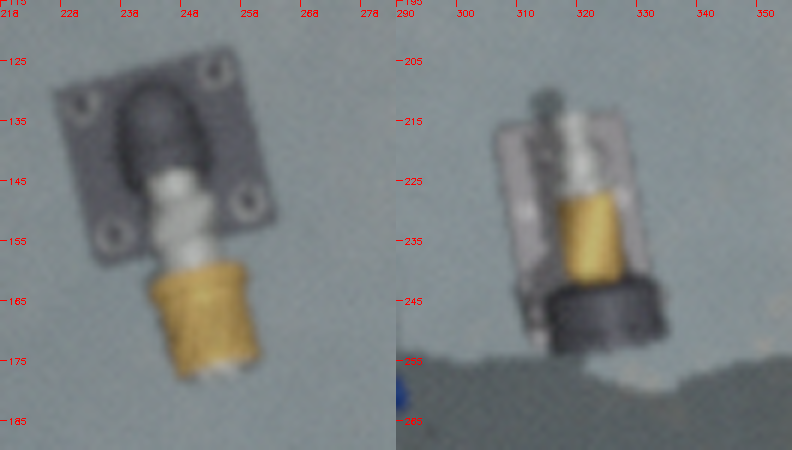

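View pics/sidec.png

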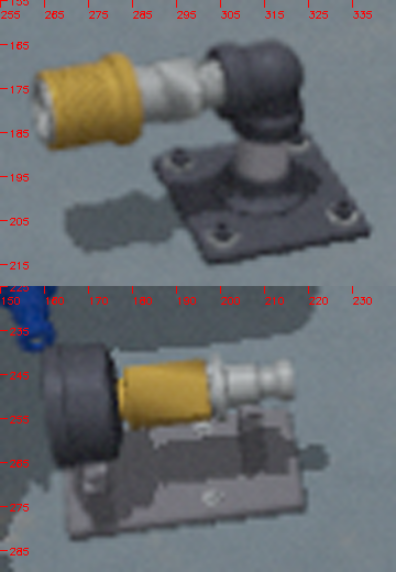

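```bash
cat > h.py <<'E'
import numpy as np,cv2
from scipy.optimize import least_squares
from bench import arm
P={n:arm.camera_params(n) for n in("side","top")}
def proj(n,X):
    p=P[n];T=np.linalg.inv(p["pose"])
    return cv2.projectPoints(np.asarray(X,float).reshape(-1,3),cv2.Rodrigues(T[:3,:3])[0],T[:3,3],p["intrinsics"],p["D"])[0][:,0]
def W(q,X):
    c,s=np.cos(q[2]),np.sin(q[2]);return np.asarray(X,float)@np.array([[c,s,0],[-s,c,0],[0,0,1]])+[q[0],q[1],0]
def ray(n,uv,z):
    p=P[n];d=cv2.undistortPoints(np.array([[uv]],float),p["intrinsics"],p["D"])[0,0]
    r=p["pose"][:3,:3]@[*d,1];o=p["pose"][:3,3];return o+r*(z-o[2])/r[2]
E
python3 - <<'E'
from h import *
def go(q0,obs,f):
    g=lambda q,N:np.concatenate([(proj(n,W(q,f(q,k)))[0]-uv) for n,k,uv in obs if n in N])
    for N in(["top"],["side"],["top","side"]):
        r=least_squares(g,q0,args=(N,));print(N,r.x.round(3),np.degrees(r.x[2]).round(2));
    print(r.fun.round(2).reshape(-1,2).tolist())
A=45
co={'fl':(-A,A,8),'bl':(A,A,8),'br':(A,-A,8),'fr':(-A,-A,8)}
def fo(q,k):
    if k in co:return [co[k]]
    return [[-28-q[3]+{'lip':2,'col':45}[k],0,80]]
go([550,-150,-.2,92],[("top",'bl',(227,130.3)),("top",'br',(256.3,122.5)),("top",'fr',(264,151.2)),("top",'fl',(235,159.2)),
 ("side",'fl',(289.8,191.4)),("side",'br',(339.3,207.3)),("side",'fr',(302.7,214.8)),("top",'lip',(254.7,176.4)),("side",'lip',(264.9,179.7)),("top",'col',(250.9,161.2))],fo)
go([300,-350,.1],[("top",18,(321.5,227.2)),("top",-18,(323.35,241.3)),("top",54,(319.3,213.8)),("side",18,(198,248.4)),("side",-18,(177.5,250.5)),("side",54,(216.4,245.9))],lambda q,k:[[k,0,52]])
print(ray("top",(304,164),6),ray("top",(330,138),8),ray("top",(272,266),30),ray("top",(212,262),8))
E
```

```text
['top'] [ 6.86842e+02 -1.44216e+02  2.27000e-01  9.08580e+01] 13.03
['side'] [ 6.89322e+02 -1.48102e+02  1.98000e-01  9.09440e+01] 11.36
['top', 'side'] [ 6.88148e+02 -1.45354e+02  2.20000e-01  9.11850e+01] 12.58
[[-0.01, -0.95], [0.86, -0.81], [0.87, 0.14], [-0.6, -0.12], [-1.16, -1.27], [0.36, -0.66], [-0.89, -1.14], [0.42, -0.24], [-0.29, 0.87], [0.29, -0.48]]
['top'] [ 4.15028e+02 -3.46517e+02  1.04000e-01] 5.97
['side'] [ 4.17173e+02 -3.46702e+02  1.25000e-01] 7.18
['top', 'side'] [ 4.16447e+02 -3.46564e+02  1.14000e-01] 6.53
[[-0.19, -0.31], [0.06, -1.09], [-0.08, -0.16], [-1.04, -0.08], [0.43, -0.08], [-0.5, 0.31]]
[ 614.14680535 -309.49729723    6.        ] [ 686.9452662  -387.00187474    8.        ] [ 332.02706097 -208.86842485   30.        ] [345.14147527 -41.87505319   8.        ]
```

Outlet is at about (688, -145), yaw 12.7°, lip about 91 mm from the port. The gauge is at about (416, -346.5), yaw 6.5°. First I'll hover over the sleeve.

Call:
play_rows --moves '[[-0.5,[20,-14,0],0.066],[-0.5,[45,-30,0],0],[-0.5,[45,-30,0],0],[-0.5,[45,-30,0],0],[-0.5,[50,-33,0],0],[-0.5,[50,-33,0],0],[-0.5,[50,-33,0],0],[-0.5,[50,-33,10],0],[-0.5,[50,-33,15],0],[-0.5,[45,-30,20],0],[-0.5,[35,-22,20],0],[-0.5,[14,-10,10],0]]' --force 30

```text
t: 1.6
eef_pos: [590.8, -164.1, 328.1]
tcp_rot: [[0.975, 0.222, -0.002], [0.222, -0.975, 0.001], [-0.002, -0.001, -1.0]]
wrist_force: [-0.1, 0.2, -0.0]
opening: 63.9
```

Call:
play_rows --moves '[[-0.3,[0,0,0],0],[-0.3,[0,0,0],0]]'

```text
t: 1.85
eef_pos: [589.4, -167.3, 330.2]
tcp_rot: [[0.976, 0.218, 0.0], [0.218, -0.976, -0.001], [-0.0, 0.001, -1.0]]
wrist_force: [-0.1, 0.5, 0.5]
opening: 55.4
```

```bash
cat >> h.py <<'E'
def shots(k):
    for n in("side","top"): cv2.imwrite(f"pics/{n}{k}.png",arm.camera(n)[:,:,::-1])
def crop(f,x,y,w,h,s):
    c=cv2.resize(cv2.imread(f)[y:y+h,x:x+w],None,fx=s,fy=s,interpolation=cv2.INTER_CUBIC)
    for i in range(0,w,10): cv2.putText(c,str(x+i),(i*s,10),0,.3,(0,0,255))
    for i in range(0,h,10): cv2.putText(c,str(y+i),(0,i*s+4),0,.3,(0,0,255))
    return c
def st():
    s=arm.observe();r=s["tcp_rot"];print("t",s["t"],"pos",s["eef_pos"].round(2),"yaw",np.degrees(np.arctan2(r[1,0],r[0,0])).round(2),"tilt",r[:,2].round(4),"F",s["wrist_force"].round(2),"T",s["torque"].round(3),"op",round(s["opening"],2))
    return s
def rel(s,o):  # along/across in frame o=(x,y,yaw), world y-left positive
    d=s["eef_pos"][:2]-o[:2];c,q=np.cos(o[2]),np.sin(o[2]);return np.array([c*d[0]+q*d[1],-q*d[0]+c*d[1]])
O=np.array([688.1,-145.4,.2215])
E
python3 -c "
from h import *
s=st();print(rel(s,O))"
```

```text
t 1.85 pos [ 589.42 -167.27  330.21] yaw 12.59 tilt [ 0.e+00 -7.e-04 -1.e+00] F [-0.09  0.51  0.48] T [-0.029  0.034  0.037] op 55.39
[-101.07557591    0.34196651]
```

Call:
play_rows --moves '[[-0.3,[1.5,0,30],0],[-0.3,[0,0,35],0],[-0.3,[0,0,20],0],[-0.3,[0,0,10],0],[-0.3,[0,0,0],0],[-0.3,[0,0,0],0]]'

```text
t: 2.6
eef_pos: [591.7, -166.4, 235.9]
tcp_rot: [[0.976, 0.218, 0.002], [0.218, -0.976, -0.001], [0.002, 0.001, -1.0]]
wrist_force: [0.4, 0.2, 1.0]
opening: 55.7
```

```bash
python3 -c "
from h import *
s=st();print(rel(s,O));shots(1)
a=crop('pics/side1.png',245,140,90,75,5);b=crop('pics/top1.png',220,120,66,75,5)
cv2.imwrite('pics/c1.png',np.hstack([a,b]))"
```

```text
t 2.6 pos [ 591.75 -166.45  235.93] yaw 12.62 tilt [ 0.002 -0.001 -1.   ] F [0.41 0.17 0.99] T [-0.027  0.007  0.043] op 55.66
[-98.62145718   0.63455066]
```

View pics/c1.png

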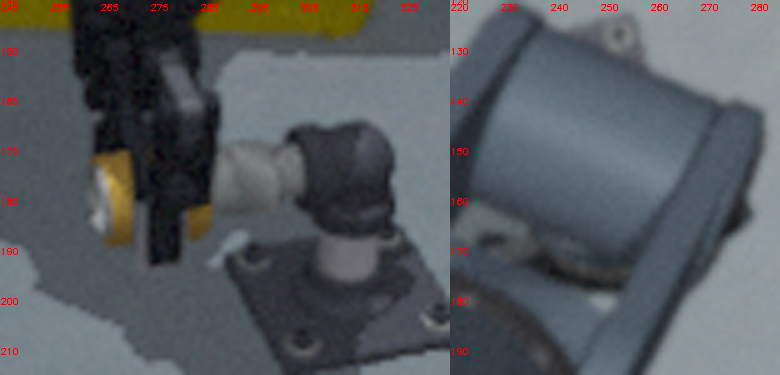

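The fingers straddle the sleeve, with the pad just short of the collar. I'll shift 3 mm toward the mouth and close.

Call:
play_rows --moves '[[-0.3,[-3,0.5,0],0],[0.0,[0,0,0],0],[0.3,[0,0,0],0],[0.3,[0,0,0],0],[0.3,[0,0,0],0],[0.3,[0,0,0],0]]' --force 30

```text
t: 3.45
eef_pos: [588.2, -165.6, 235.3]
tcp_rot: [[0.976, 0.218, -0.002], [0.218, -0.976, 0.003], [-0.001, -0.003, -1.0]]
wrist_force: [-1.9, 5.6, 6.0]
opening: 39.1
```

```bash
python3 -c "
from h import *
s=st();print(rel(s,O))"
```

```text
t 3.45 pos [ 588.16 -165.56  235.31] yaw 12.61 tilt [-0.0018  0.0031 -1.    ] F [-1.86  5.6   6.01] T [ 0.864  0.19  -0.016] op 39.15
[-101.9309194     2.29082876]
```

Call:
play_rows --moves '[[0.3,[0,-2,0],0],[0.3,[0,0,0],0],[0.3,[2,0,0],0],[0.3,[2,0,0],0],[0.3,[1.5,0,0],0],[0.3,[1.5,0,0],0],[0.3,[1,0,0],0],[0.3,[0,0,0],0],[0.3,[0,0,0],0]]'

```text
t: 4.58
eef_pos: [595.2, -163.5, 235.3]
tcp_rot: [[0.976, 0.219, -0.002], [0.219, -0.976, 0.0], [-0.002, -0.001, -1.0]]
wrist_force: [-4.5, -1.2, 7.1]
opening: 39.4
```

```bash
python3 -c "
from h import *
s=st();print(rel(s,O))"
```

```text
t 4.575 pos [ 595.25 -163.47  235.3 ] yaw 12.64 tilt [-2.4e-03  4.0e-04 -1.0e+00] F [-4.53 -1.25  7.11] T [ 0.251  0.715 -0.078] op 39.44
[-94.55383853   2.76703214]
```

Call:
play_rows --moves '[[0.3,[0.7,0,0],0],[0.3,[0.7,0,0],0],[0.3,[0.6,0,0],0],[0.3,[0,0,0],0]]'

```text
t: 5.08
eef_pos: [596.8, -163.2, 235.3]
tcp_rot: [[0.976, 0.219, -0.004], [0.219, -0.976, 0.0], [-0.004, -0.001, -1.0]]
wrist_force: [-4.9, -1.4, 8.9]
opening: 39.4
```

```bash
python3 -c "
from h import *
s=st();print(rel(s,O))"
```

```text
t 5.075 pos [ 596.82 -163.16  235.3 ] yaw 12.65 tilt [-3.7e-03  3.0e-04 -1.0e+00] F [-4.9 -1.4  8.9] T [ 0.106  0.852 -0.098] op 39.45
[-92.95392242   2.72543306]
```

Call:
play_rows --moves '[[0.3,[0.7,0,0],0],[0.3,[0.7,0,0],0],[0.3,[0,0,0],0]]'

```text
t: 5.45
eef_pos: [597.3, -163.1, 235.3]
tcp_rot: [[0.976, 0.219, -0.007], [0.219, -0.976, 0.0], [-0.006, -0.002, -1.0]]
wrist_force: [-9.0, -3.4, 10.0]
opening: 39.7
```

```bash
python3 -c "
from h import *
s=st();print(rel(s,O))"
```

```text
t 5.45 pos [ 597.28 -163.12  235.28] yaw 12.68 tilt [-6.6e-03  2.0e-04 -1.0e+00] F [-8.97 -3.37 10.  ] T [-0.114  1.272 -0.09 ] op 39.68
[-92.49091547   2.66191694]
```

Stop reached: force rose to about 9 N, 9 mm of travel. I'll release and lift.

Call:
play_rows --moves '[[0.3,[-1.5,0,0],0],[0.3,[0,0,0],0],[-0.3,[0,0,0],0],[-0.3,[0,0,0],0],[-0.3,[0,0,0],0],[-0.3,[0,0,-20],0],[-0.3,[0,0,-40],0],[-0.3,[0,0,-40],0],[-0.3,[-30,0,-20],0],[-0.3,[-50,0,0],0],[-0.3,[-50,20,0],0],[-0.3,[-40,30,0],0]]'

```text
t: 6.95
eef_pos: [441.3, -248.6, 354.8]
tcp_rot: [[0.975, 0.221, -0.0], [0.221, -0.975, 0.0], [-0.0, -0.001, -1.0]]
wrist_force: [0.5, -1.0, 0.6]
opening: 55.3
```

```bash
python3 -c "
from h import *
s=st();print(rel(s,O));shots(2)
r=s['tcp_rot'];print('tool delta to gauge', r.T@(np.array([416.4,-346.5,330])-s['eef_pos']))
a=crop('pics/side2.png',255,155,90,65,5);b=crop('pics/top2.png',225,125,60,65,5)
cv2.imwrite('pics/c2.png',np.hstack([a,b]))"
```

```text
t 6.95 pos [ 441.35 -248.56  354.81] yaw 12.74 tilt [-5.e-04  4.e-04 -1.e+00] F [ 0.52 -0.99  0.61] T [-0.035  0.003 -0.015] op 55.3
[-263.38928069  -46.4321744 ]
tool delta to gauge [-45.92199098  90.03720259  24.77765782]
```

View pics/c2.png

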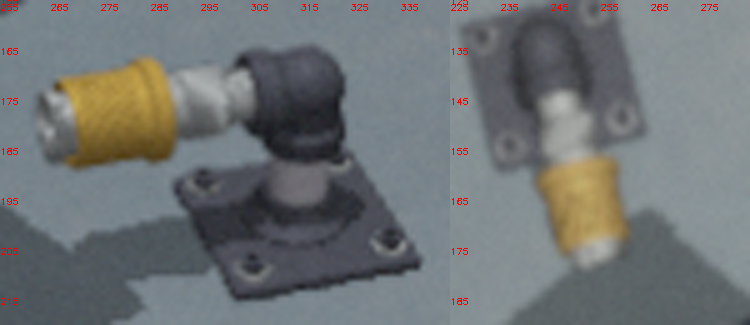

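The sleeve is back and cocked, with the silver lip exposed: lip centre is about (263.4,180) in side and (254.2,177.4) in top. Now to the gauge.

Call:
play_rows --moves '[[-0.3,[0,0,0],0.109],[-0.3,[-10,30,0],0],[-0.3,[-15,35,10],0],[-0.3,[-11,29.5,15],0],[-0.3,[0,0,40],0],[-0.3,[0,0,0],0],[-0.3,[0,0,0],0]]'

```text
t: 7.92
eef_pos: [418.4, -346.5, 290.3]
tcp_rot: [[0.994, 0.112, 0.0], [0.112, -0.994, -0.0], [0.0, 0.0, -1.0]]
wrist_force: [0.4, -0.7, -0.1]
opening: 55.6
```

```bash
python3 -c "
from h import *
s=st();print(rel(s,[416.4,-346.5,.114]));shots(3)
r=s['tcp_rot'];print('tool delta to gauge', r.T@(np.array([416.4,-346.5,206.7])-s['eef_pos']))
p=ray('top',(254.2,177.4),80);print(rel({'eef_pos':p},O));p=ray('side',(263.6,180),80);print(rel({'eef_pos':p},O))
a=crop('pics/side3.png',140,210,90,75,5);b=crop('pics/top3.png',290,200,60,75,5)
cv2.imwrite('pics/c3.png',np.hstack([a,b]))"
```

```text
t 7.925 pos [ 418.37 -346.48  290.28] yaw 6.46 tilt [ 5.e-04 -3.e-04 -1.e+00] F [ 0.45 -0.72 -0.06] T [-0.014  0.04  -0.014] op 55.58
[ 1.96378208 -0.19978119]
tool delta to gauge [-1.99977809 -0.2294112  83.58237643]
[-119.74419932    3.47460996]
[-118.61660263    2.87132292]
```

View pics/c3.png

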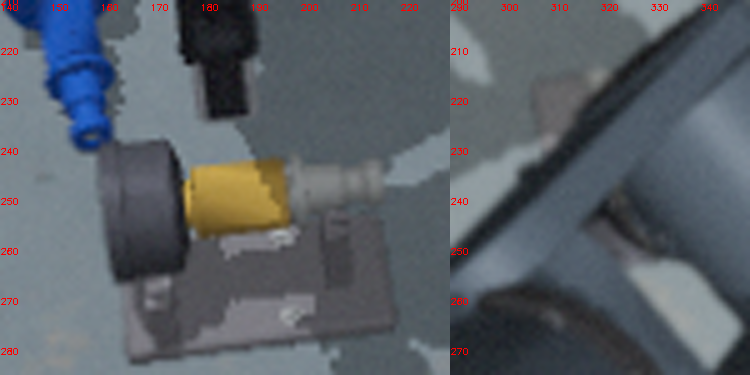

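Fingers hang over the hex, about (185,230) against a hex centre of (188,248). Descending and gripping.

Call:
play_rows --moves '[[-0.3,[-1,0,30],0],[-0.3,[0,0,30],0],[-0.3,[0,0,16],0],[-0.3,[0,0,8],0],[-0.3,[0,0,0],0],[0.2,[0,0,0],0],[0.6,[0,0,0],0],[0.6,[0,0,0],0],[0.6,[0,0,0],0],[0.6,[0,0,0],0]]' --force 50

```text
t: 9.28
eef_pos: [416.6, -345.7, 206.5]
tcp_rot: [[0.994, 0.111, -0.001], [0.111, -0.994, 0.002], [-0.001, -0.002, -1.0]]
wrist_force: [1.2, 4.6, 5.5]
opening: 23.2
```

```bash
python3 -c "
from h import *
s=st();print(rel(s,[416.4,-346.5,.114]))"
```

```text
t 9.275 pos [ 416.55 -345.74  206.55] yaw 6.4 tilt [-8.0e-04  2.3e-03 -1.0e+00] F [1.24 4.6  5.45] T [ 0.75  -0.045  0.027] op 23.19
[0.23779885 0.73577529]
```

Call:
play_rows --moves '[[0.6,[0,-1,0],0],[0.6,[0,0,-5],0],[0.6,[0,0,-15],0],[0.6,[0,0,-25],0],[0.6,[0,0,-30],0],[0.6,[0,0,-15],0],[0.6,[0,0,0],0],[0.6,[0,0,0],0]]'

```text
t: 10.28
eef_pos: [416.3, -345.6, 295.0]
tcp_rot: [[0.994, 0.111, -0.001], [0.111, -0.994, 0.001], [-0.001, -0.001, -1.0]]
wrist_force: [-1.1, -0.2, -1.9]
opening: 23.0
```

```bash
python3 -c "
from h import *
s=st();print(rel(s,O));shots(4)
a=crop('pics/side4.png',140,180,120,75,6)
cv2.imwrite('pics/c4.png',a)"
```

```text
t 10.275 pos [ 416.29 -345.63  295.04] yaw 6.4 tilt [-0.001   0.0012 -1.    ] F [-1.09 -0.22 -1.91] T [-0.007 -0.06   0.016] op 23.0
[-309.15636868 -135.62861692]
```

View pics/c4.png

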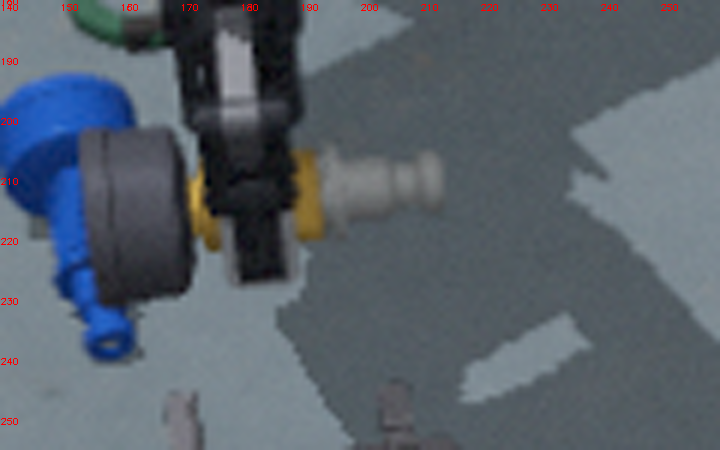

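```bash
python3 -c "
from h import *
s=arm.observe();G=[s['eef_pos'][0],s['eef_pos'][1],np.radians(6.4)]
for x in (-51,-18,18,24,54): print(x,proj('side',W(G,[[x,0,140.5]])).round(1), proj('side',W(G,[[x,0,145.5]])).round(1))
p=ray('side',(213.3,210),140.5);print(rel({'eef_pos':p},G))
"
```

```text
-51 [[154.4 215.6]] [[154.  213.4]]
-18 [[173.  213.7]] [[172.7 211.5]]
18 [[193.2 211.6]] [[192.9 209.4]]
24 [[196.5 211.2]] [[196.3 209. ]]
54 [[213.3 209.5]] [[213.1 207.3]]
[53.90803317 -1.42938803]
```

Gauge is level in the grip, nose at (213,210), which matches the prediction of TCP+54 mm. Moving in front of the mouth.

Call:
play_rows --moves '[[0.6,[0,0,0],-0.109],[0.6,[15,-20,0],0],[0.6,[25,-32,0],0],[0.6,[25,-34,0],0],[0.6,[25,-32,10],0],[0.6,[15,-20.3,15],0],[0.6,[0,0,20],0],[0.6,[0,0,12],0],[0.6,[0,0,3],0],[0.6,[0,0,0],0],[0.6,[0,0,0],0]]'

```text
t: 11.75
eef_pos: [488.9, -188.4, 236.2]
tcp_rot: [[0.976, 0.218, 0.001], [0.218, -0.976, -0.001], [0.001, 0.001, -1.0]]
wrist_force: [0.1, 0.4, -2.8]
opening: 23.2
```

```bash
python3 -c "
from h import *
s=st();print(rel(s,O));shots(5)
a=crop('pics/side5.png',205,145,110,80,7)
cv2.imwrite('pics/c5.png',a)"
```

```text
t 11.75 pos [ 488.86 -188.44  236.2 ] yaw 12.61 tilt [ 1.e-03 -6.e-04 -1.e+00] F [ 0.12  0.41 -2.76] T [ 0.022 -0.012  0.043] op 23.22
[-203.82724287    1.78313849]
```

View pics/c5.png

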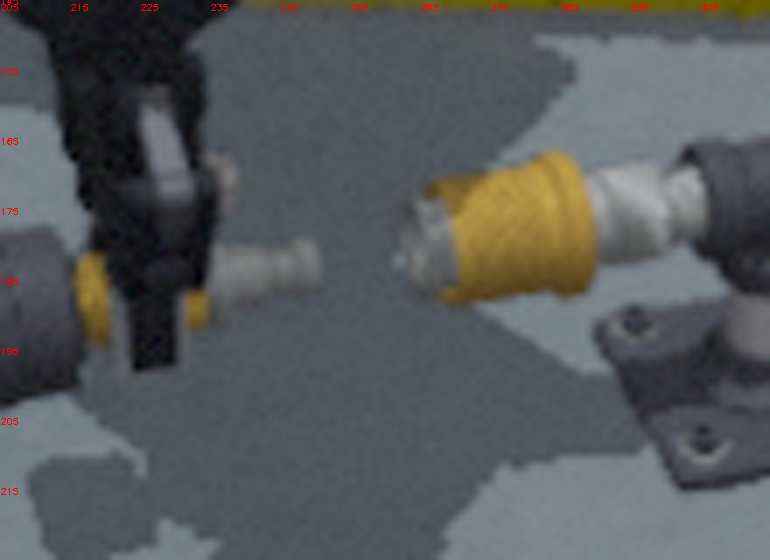

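Nose at (250,182.7) and lip at (265.7,180), collinear with the coupler axis. Fine correction, then approach.

Call:
play_rows --moves '[[0.6,[6,-0.9,1.5],0],[0.6,[8,0,0],0],[0.6,[6,0,0],0],[0.6,[3,0,0],0],[0.6,[0,0,0],0],[0.6,[0,0,0],0]]'

```text
t: 12.6
eef_pos: [510.8, -182.0, 234.1]
tcp_rot: [[0.976, 0.219, -0.0], [0.219, -0.976, 0.0], [-0.0, -0.0, -1.0]]
wrist_force: [0.7, -0.5, -2.1]
opening: 23.3
```

```bash
python3 -c "
from h import *
s=st();print(rel(s,O))"
```

```text
t 12.6 pos [ 510.84 -181.97  234.14] yaw 12.65 tilt [-5.e-04  3.e-04 -1.e+00] F [ 0.68 -0.47 -2.12] T [-0.053  0.032  0.007] op 23.26
[-180.96668846    3.26741805]
```

Call:
play_rows --moves '[[0.6,[2,0.4,-0.3],0],[0.6,[2,0,0],0],[0.6,[2,0,0],0],[0.6,[2,0,0],0],[0.6,[1.5,0,0],0],[0.6,[1.5,0,0],0],[0.6,[0,0,0],0]]'

```text
t: 13.48
eef_pos: [521.9, -180.0, 234.5]
tcp_rot: [[0.976, 0.219, 0.0], [0.219, -0.976, -0.0], [0.0, 0.0, -1.0]]
wrist_force: [-0.7, -0.6, -2.3]
opening: 23.3
```

```bash
python3 -c "
from h import *
s=st();print(rel(s,O))"
```

```text
t 13.475 pos [ 521.93 -180.01  234.5 ] yaw 12.66 tilt [ 1.e-04 -1.e-04 -1.e+00] F [-0.68 -0.57 -2.34] T [-0.017  0.017 -0.052] op 23.33
[-169.71207001    2.73776756]
```

Nose should be about 3.5 mm inside with no contact. Continuing.

Call:
play_rows --moves '[[0.6,[1,0,0],0],[0.6,[1,0,0],0],[0.6,[1,0,0],0],[0.6,[1,0,0],0],[0.6,[0,0,0],0]]'

```text
t: 14.1
eef_pos: [525.9, -179.2, 234.6]
tcp_rot: [[0.976, 0.219, 0.0], [0.219, -0.976, -0.0], [0.0, 0.0, -1.0]]
wrist_force: [0.4, -0.3, -2.4]
opening: 23.1
```

```bash
python3 -c "
from h import *
s=st();print(rel(s,O))"
```

```text
t 14.1 pos [ 525.89 -179.19  234.55] yaw 12.65 tilt [ 4.e-04 -2.e-04 -1.e+00] F [ 0.4  -0.31 -2.37] T [-0.022 -0.019  0.023] op 23.09
[-165.67161199    2.67263329]
```

Call:
play_rows --moves '[[0.6,[1,0,0],0],[0.6,[1,0,0],0],[0.6,[1,0,0],0],[0.6,[1,0,0],0],[0.6,[0,0,0],0]]'

```text
t: 14.72
eef_pos: [529.8, -178.3, 234.5]
tcp_rot: [[0.976, 0.219, 0.0], [0.219, -0.976, -0.0], [0.0, 0.0, -1.0]]
wrist_force: [0.8, -0.2, -1.2]
opening: 23.2
```

```bash
python3 -c "
from h import *
s=st();print(rel(s,O))"
```

```text
t 14.725 pos [ 529.79 -178.28  234.55] yaw 12.65 tilt [ 4.e-04 -1.e-04 -1.e+00] F [ 0.84 -0.17 -1.19] T [-0.093 -0.026 -0.008] op 23.23
[-161.66957202    2.70075948]
```

Call:
play_rows --moves '[[0.6,[1,0,0],0],[0.6,[1,0,0],0],[0.6,[1,0,0],0],[0.6,[1,0,0],0],[0.6,[0,0,0],0]]'

```text
t: 15.35
eef_pos: [533.7, -177.4, 234.5]
tcp_rot: [[0.976, 0.219, 0.0], [0.219, -0.976, -0.0], [0.0, 0.0, -1.0]]
wrist_force: [-0.1, -0.6, -0.2]
opening: 23.2
```

```bash
python3 -c "
from h import *
s=st();print(rel(s,O))"
```

```text
t 15.35 pos [ 533.7  -177.4   234.54] yaw 12.65 tilt [ 4.e-04 -1.e-04 -1.e+00] F [-0.14 -0.6  -0.21] T [-0.064 -0.014 -0.027] op 23.19
[-157.66180251    2.70736592]
```

Call:
play_rows --moves '[[0.6,[1,0,-0.3],0],[0.6,[1,0,0],0],[0.6,[1,0,0],0],[0.6,[1,0,0],0],[0.6,[0,0,0],0]]'

```text
t: 15.98
eef_pos: [536.2, -176.8, 234.6]
tcp_rot: [[0.976, 0.219, -0.004], [0.219, -0.976, 0.0], [-0.004, -0.001, -1.0]]
wrist_force: [-5.3, -3.0, 0.3]
opening: 23.1
```

```bash
python3 -c "
from h import *
s=st();print(rel(s,O))"
```

```text
t 15.975 pos [ 536.24 -176.83  234.61] yaw 12.66 tilt [-3.9e-03  4.0e-04 -1.0e+00] F [-5.28 -3.01  0.32] T [-0.588  0.676 -0.211] op 23.14
[-155.0560819     2.70445866]
```

Call:
play_rows --moves '[[0.6,[1,0,0],0],[0.6,[1,0,0],0],[0.6,[1,0,0],0],[0.6,[0,0,0],0]]'

```text
t: 16.48
eef_pos: [539.0, -176.3, 234.6]
tcp_rot: [[0.976, 0.219, -0.004], [0.219, -0.976, 0.0], [-0.004, -0.001, -1.0]]
wrist_force: [-5.6, -4.2, 0.4]
opening: 22.8
```

```bash
python3 -c "
from h import *
s=st();print(rel(s,O))"
```

```text
t 16.475 pos [ 538.99 -176.26  234.63] yaw 12.65 tilt [-4.2e-03  4.0e-04 -1.0e+00] F [-5.58 -4.21  0.43] T [-0.612  0.782 -0.132] op 22.83
[-152.2479599     2.64807458]
```

Call:
play_rows --moves '[[0.6,[1,0.4,0],0],[0.6,[1,0,0],0],[0.6,[1,0,0],0],[0.6,[1,0,0],0],[0.6,[0,0,0],0]]'

```text
t: 17.1
eef_pos: [543.0, -175.5, 234.6]
tcp_rot: [[0.976, 0.219, -0.004], [0.219, -0.976, 0.001], [-0.004, -0.002, -1.0]]
wrist_force: [-5.6, -2.0, 0.8]
opening: 22.9
```

```bash
python3 -c "
from h import *
s=st();print(rel(s,O))"
```

```text
t 17.1 pos [ 542.95 -175.51  234.63] yaw 12.66 tilt [-4.5e-03  8.0e-04 -1.0e+00] F [-5.62 -2.03  0.84] T [-0.464  0.776 -0.117] op 22.94
[-148.2194505     2.51095473]
```

Call:
play_rows --moves '[[0.6,[1,0.2,0],0],[0.6,[1,0,0],0],[0.6,[0.7,0,0],0],[0.6,[0,0,0],0]]'

```text
t: 17.6
eef_pos: [545.9, -174.9, 234.6]
tcp_rot: [[0.976, 0.219, -0.003], [0.219, -0.976, 0.001], [-0.003, -0.002, -1.0]]
wrist_force: [-4.3, -2.2, -0.5]
opening: 23.1
```

```bash
python3 -c "
from h import *
s=st();print(rel(s,O))"
```

```text
t 17.6 pos [ 545.95 -174.87  234.59] yaw 12.65 tilt [-0.0034  0.0011 -1.    ] F [-4.32 -2.17 -0.51] T [-0.158  0.539 -0.071] op 23.13
[-145.15222507    2.48281133]
```

```bash
cat >> h.py <<'E'
def brass(f):
    h=cv2.cvtColor(cv2.imread(f),cv2.COLOR_BGR2HSV)[160:200,240:310]
    m=cv2.inRange(h,(10,110,80),(30,255,255));u=np.where(m.sum(0)>5*255)[0]+240
    return m.sum()//255,u.min(),u.max(),(m.sum(0)//255).tolist()[10:60]
E
python3 -c "
from h import *
shots(6)
for k in (0,2,5,6): print(k,brass(f'pics/side{k}.png'))"
```

```text
0 (np.uint64(353), np.int64(267), np.int64(286), [0, 0, 0, 0, 0, 0, 0, 0, 0, 0, 0, 0, 0, 0, 1, 3, 5, 10, 18, 18, 17, 18, 18, 17, 18, 17, 17, 18, 19, 19, 19, 19, 20, 20, 17, 15, 10, 0, 0, 0, 0, 0, 0, 0, 0, 0, 0, 0, 0, 0])
2 (np.uint64(356), np.int64(269), np.int64(289), [0, 0, 0, 0, 0, 0, 0, 0, 0, 0, 0, 0, 0, 0, 0, 0, 1, 2, 3, 6, 11, 18, 18, 18, 18, 18, 17, 18, 18, 18, 18, 19, 19, 19, 20, 20, 19, 17, 13, 8, 0, 0, 0, 0, 0, 0, 0, 0, 0, 0])
5 (np.uint64(358), np.int64(269), np.int64(289), [0, 0, 0, 0, 0, 0, 0, 0, 0, 0, 0, 0, 0, 0, 0, 0, 1, 2, 3, 7, 12, 18, 18, 18, 18, 18, 17, 18, 18, 18, 18, 19, 19, 19, 20, 20, 19, 17, 13, 8, 0, 0, 0, 0, 0, 0, 0, 0, 0, 0])
6 (np.uint64(409), np.int64(243), np.int64(288), [0, 0, 0, 0, 0, 0, 0, 0, 0, 6, 4, 0, 0, 0, 0, 0, 2, 2, 5, 9, 17, 18, 18, 18, 18, 18, 17, 17, 18, 18, 18, 19, 19, 19, 20, 19, 18, 16, 11, 0, 0, 0, 0, 0, 0, 0, 0, 0, 0, 0])
```

Call:
play_rows --moves '[[0.6,[0.7,0,0],0],[0.6,[0,0,0],0]]'

```text
t: 17.95
eef_pos: [547.1, -174.6, 234.6]
tcp_rot: [[0.976, 0.219, -0.003], [0.219, -0.976, 0.001], [-0.002, -0.001, -1.0]]
wrist_force: [-4.9, -0.6, 0.7]
opening: 23.1
```

```bash
python3 -c "
from h import *
s=st();print(rel(s,O));shots(7)
for k in (7,): print(k,brass(f'pics/side{k}.png'))"
```

```text
t 17.95 pos [ 547.09 -174.6   234.56] yaw 12.68 tilt [-2.5e-03  8.0e-04 -1.0e+00] F [-4.88 -0.62  0.7 ] T [-0.207  0.745 -0.082] op 23.14
[-143.98488004    2.4896748 ]
7 (np.uint64(410), np.int64(244), np.int64(286), [0, 0, 0, 0, 0, 0, 0, 0, 0, 4, 5, 3, 0, 0, 0, 2, 6, 10, 18, 17, 17, 18, 18, 18, 18, 18, 17, 17, 18, 19, 19, 19, 19, 19, 17, 15, 11, 0, 0, 0, 0, 0, 0, 0, 0, 0, 0, 0, 0, 0])
```

The sleeve profile now matches the forward one: it has snapped and locked. I'll ease the push off, release and rise.

Call:
play_rows --moves '[[0.6,[-1,0,0],0],[0.6,[0,0,0],0],[0.2,[0,0,0],0],[-0.3,[0,0,0],0],[-0.3,[0,0,0],0],[-0.3,[0,0,0],0],[-0.3,[0,0,-15],0],[-0.3,[0,0,-35],0],[-0.3,[0,0,-45],0],[-0.3,[-20,0,-40],0],[-0.3,[-50,40,0],0],[-0.3,[-40,50,0],0]]'

```text
t: 19.55
eef_pos: [459.7, -284.3, 371.9]
tcp_rot: [[0.975, 0.221, 0.002], [0.221, -0.975, -0.002], [0.001, 0.002, -1.0]]
wrist_force: [1.3, -0.2, -0.1]
opening: 55.6
```

Call:
play_rows --moves '[[-0.3,[-20,50,0],0],[-0.3,[0,50,0],0],[-0.3,[0,0,0],0],[-0.3,[0,0,0],0]]'

```text
t: 20.05
eef_pos: [462.8, -385.8, 370.1]
tcp_rot: [[0.976, 0.219, -0.0], [0.219, -0.976, 0.001], [-0.0, -0.001, -1.0]]
wrist_force: [-0.0, 0.2, 0.1]
opening: 55.5
```

```bash
python3 -c "
from h import *
s=st();shots(8)
for k in (8,): print(k,brass(f'pics/side{k}.png'))
a=crop('pics/side8.png',205,145,110,80,5);b=crop('pics/top8.png',230,125,46,80,5)
cv2.imwrite('pics/c8.png',np.hstack([a,b]))"
```

```text
t 20.05 pos [ 462.76 -385.77  370.13] yaw 12.63 tilt [-4.e-04  1.e-03 -1.e+00] F [-0.05  0.17  0.12] T [0.001 0.    0.056] op 55.54
8 (np.uint64(556), np.int64(243), np.int64(286), [12, 12, 12, 12, 13, 13, 12, 12, 12, 10, 5, 0, 0, 0, 2, 3, 4, 11, 18, 18, 17, 18, 18, 18, 18, 17, 17, 18, 19, 19, 19, 19, 20, 20, 17, 14, 10, 0, 0, 0, 0, 0, 0, 0, 0, 0, 0, 0, 0, 0])
```

View pics/c8.png

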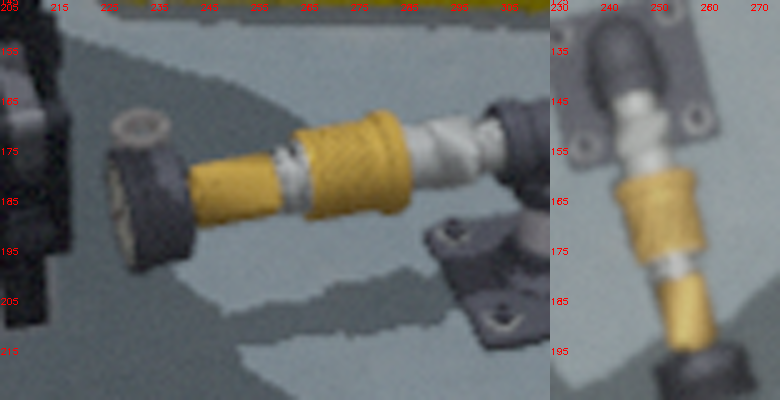

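The gauge stays level and in line in the coupler, with the sleeve forward (front edge about 266, rear edge 286, as at the start) and the gripper well clear. Handing in.

```bash
python3 -c "
from bench import arm
print(arm.hand_in())"
```

```text
the job is handed in; nothing more can be done
None
```

The gauge is in the coupler and looks locked, and I have handed the job in at about 20 s of the 48 s allowed. The hand-in gave no verdict.

- **Cocking:** I pinched the sleeve and pulled it back about 9 mm to its stop, with about 10 N along the axis. After I let go, the pictures showed it staying back.
- **Fitting:** I took the gauge by its hex and pushed the plug in by feel. It met the slider at about 6 N, and I went on in steps of 1 mm or less until the sleeve snapped forward. The largest push I read during insertion was about 7 N. I then eased off, let go and moved clear.

**Last checks:**
- The sleeve's edges in the side picture are back where they were when it was first forward.
- The gauge sits level and in line with the coupler, and it stayed there after I let go.
- The wrist force was about zero.

**Disagreements:**
- The axis I felt on the sleeve lay about 2.7 mm to the side of my first camera estimate, so I worked to the felt one.
- I read the joint values only through pictures and forces, never directly.
- I did not re-measure the bystanders. My paths kept clear of them.

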